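Put the two strayed cheeses back on their racks

TASK

Each of the two full wire racks on the ripening-room bench is meant for one kind of cheese, tall or flat: the kind of which it now holds two. One cheese of the wrong kind has got onto each rack; exchange these two and leave the other four in their places, so that every cheese ends standing upright on the rails of its own kind's rack, one in each place. Cheese must not be set on the bare bench (the empty pedestal is clean and may be used), and leave the bottle, cup, brush and jar where they are.

Things in the scene. Friction and masses are not known exactly. Their poses are not given: they have to be found in the camera images.
- rack_a: one of two identical fixed wire racks: two 8 mm steel rails, 290 mm long along its x, at y = +-17 mm, tops 90 mm above the bench; end frames at x = +-140 mm with feet spread to y = +-49 mm; divider wires cross the rails at x = +-45 and +-135 mm, tops 10 mm above the rails: three places, centred at x = -90, 0, 90 mm. Origin at bench level under its middle, z up
- rack_b: the other of two identical fixed wire racks: two 8 mm steel rails, 290 mm long along its x, at y = +-17 mm, tops 90 mm above the bench; end frames at x = +-140 mm with feet spread to y = +-49 mm; divider wires cross the rails at x = +-45 and +-135 mm, tops 10 mm above the rails: three places, centred at x = -90, 0, 90 mm. Origin at bench level under its middle, z up
- tall_1: tall cheese: a plain off-white upright cylinder, 52 mm diameter, 68 mm high, about 0.14 kg; origin at the centre of its underside, z along its axis
- tall_2: tall cheese: a plain off-white upright cylinder, 52 mm diameter, 68 mm high, about 0.14 kg; origin at the centre of its underside, z along its axis
- tall_3: tall cheese: a plain off-white upright cylinder, 52 mm diameter, 68 mm high, about 0.14 kg; origin at the centre of its underside, z along its axis
- flat_1: flat cheese: a plain off-white low cylinder, 64 mm diameter, 34 mm high, about 0.11 kg; origin at the centre of its underside, z along its axis
- flat_2: flat cheese: a plain off-white low cylinder, 64 mm diameter, 34 mm high, about 0.11 kg; origin at the centre of its underside, z along its axis
- flat_3: flat cheese: a plain off-white low cylinder, 64 mm diameter, 34 mm high, about 0.11 kg; origin at the centre of its underside, z along its axis
- stand: round aluminium pedestal fixed on the bench, a bare flat disc 90 mm in diameter whose top is 90 mm above the bench, on a 20 mm stem and an 80 mm foot; a free place to set a cheese down for a moment. Origin at bench level on its axis
- bottle: bystander: tall clear plastic bottle, 56 mm diameter, 220 mm high, standing upright, loose; origin at the centre of its underside
- cup: bystander: steel cup, 72 mm rim diameter, 85 mm high, loose; origin at the centre of its underside
- brush: bystander: brush lying on the bench beyond the racks, loose; origin on its underside, handle towards its -x
- jar: bystander: white jar, 76 mm diameter, 90 mm high, loose; origin at the centre of its underside
Not all that is in view belongs to the job. Leave any green or pink look-alike of the flat_1 alone. Leave any red look-alike of the flat_2 alone.

How it is judged:
At the end, for the whole second after the job is handed in: All tall cheeses on the rack that began with two tall ones, all flat ones on the other: upright within 0.1 rad, undersides within 6 mm of the rail tops, centres within 20 mm of the rack's midline and 130 mm of its middle, at rest; the four others within 30 mm of their starts ((((z of tall_1 in the frame of rack_a between 0.084 and 0.096 m and y of tall_1 in the frame of rack_a between -0.02 and 0.02 m and x of tall_1 in the frame of rack_a between -0.13 and 0.13 m and angle between tall_1's own z axis and vertical below 0.1 rad and linear speed of tall_1 below 0.03 m/s) and (z of tall_2 in the frame of rack_a between 0.084 and 0.096 m and y of tall_2 in the frame of rack_a between -0.02 and 0.02 m and x of tall_2 in the frame of rack_a between -0.13 and 0.13 m and angle between tall_2's own z axis and vertical below 0.1 rad and linear speed of tall_2 below 0.03 m/s) and (z of tall_3 in the frame of rack_a between 0.084 and 0.096 m and y of tall_3 in the frame of rack_a between -0.02 and 0.02 m and x of tall_3 in the frame of rack_a between -0.13 and 0.13 m and angle between tall_3's own z axis and vertical below 0.1 rad and linear speed of tall_3 below 0.03 m/s) and (z of flat_1 in the frame of rack_b between 0.084 and 0.096 m and y of flat_1 in the frame of rack_b between -0.02 and 0.02 m and x of flat_1 in the frame of rack_b between -0.13 and 0.13 m and angle between flat_1's own z axis and vertical below 0.1 rad and linear speed of flat_1 below 0.03 m/s) and (z of flat_2 in the frame of rack_b between 0.084 and 0.096 m and y of flat_2 in the frame of rack_b between -0.02 and 0.02 m and x of flat_2 in the frame of rack_b between -0.13 and 0.13 m and angle between flat_2's own z axis and vertical below 0.1 rad and linear speed of flat_2 below 0.03 m/s) and (z of flat_3 in the frame of rack_b between 0.084 and 0.096 m and y of flat_3 in the frame of rack_b between -0.02 and 0.02 m and x of flat_3 in the frame of rack_b between -0.13 and 0.13 m and angle between flat_3's own z axis and vertical below 0.1 rad and linear speed of flat_3 below 0.03 m/s)) or ((z of tall_1 in the frame of rack_b between 0.084 and 0.096 m and y of tall_1 in the frame of rack_b between -0.02 and 0.02 m and x of tall_1 in the frame of rack_b between -0.13 and 0.13 m and angle between tall_1's own z axis and vertical below 0.1 rad and linear speed of tall_1 below 0.03 m/s) and (z of tall_2 in the frame of rack_b between 0.084 and 0.096 m and y of tall_2 in the frame of rack_b between -0.02 and 0.02 m and x of tall_2 in the frame of rack_b between -0.13 and 0.13 m and angle between tall_2's own z axis and vertical below 0.1 rad and linear speed of tall_2 below 0.03 m/s) and (z of tall_3 in the frame of rack_b between 0.084 and 0.096 m and y of tall_3 in the frame of rack_b between -0.02 and 0.02 m and x of tall_3 in the frame of rack_b between -0.13 and 0.13 m and angle between tall_3's own z axis and vertical below 0.1 rad and linear speed of tall_3 below 0.03 m/s) and (z of flat_1 in the frame of rack_a between 0.084 and 0.096 m and y of flat_1 in the frame of rack_a between -0.02 and 0.02 m and x of flat_1 in the frame of rack_a between -0.13 and 0.13 m and angle between flat_1's own z axis and vertical below 0.1 rad and linear speed of flat_1 below 0.03 m/s) and (z of flat_2 in the frame of rack_a between 0.084 and 0.096 m and y of flat_2 in the frame of rack_a between -0.02 and 0.02 m and x of flat_2 in the frame of rack_a between -0.13 and 0.13 m and angle between flat_2's own z axis and vertical below 0.1 rad and linear speed of flat_2 below 0.03 m/s) and (z of flat_3 in the frame of rack_a between 0.084 and 0.096 m and y of flat_3 in the frame of rack_a between -0.02 and 0.02 m and x of flat_3 in the frame of rack_a between -0.13 and 0.13 m and angle between flat_3's own z axis and vertical below 0.1 rad and linear speed of flat_3 below 0.03 m/s))) and (distance of each of tall_1, tall_2 from where it was at the start of the episode below 0.03 m or distance of each of tall_1, tall_3 from where it was at the start of the episode below 0.03 m or distance of each of tall_2, tall_3 from where it was at the start of the episode below 0.03 m) and (distance of each of flat_1, flat_2 from where it was at the start of the episode below 0.03 m or distance of each of flat_1, flat_3 from where it was at the start of the episode below 0.03 m or distance of each of flat_2, flat_3 from where it was at the start of the episode below 0.03 m)); the robot touches nothing.
It fails at once if a cheese is put down or dropped on the bench (height (world z) of any of tall_1, tall_2, tall_3, flat_1, flat_2, flat_3 below 0.04 m).
It fails at once if the bottle, cup, brush or jar is moved by more than 30 mm or knocked over (distance of any of bottle, cup, brush, jar from where it was at the start of the episode above 0.03 m or angle between any of bottle, cup, brush, jar's own z axis and vertical above 0.5 rad).
It also fails if it takes over 67 s, if anything falls off the work surface, if the arm or the gripper's body presses on something with over 40 N, if the wrist force passes 120 N, or if a joint passes its speed limit or range.

ROBOT

A 6-joint arm with a two-finger parallel gripper is mounted at the origin on the work surface. World frame = base frame: x ahead of the robot, y to its left, z up, the work surface at z = 0. Lengths are in m, angles in rad, forces in N, time in s.
With the tool pointing down it reaches from about 0.2 to 0.875 m from the base axis. Payload 3.4 kg.
Tool frame: the origin (TCP) lies between the finger pads; the fingertips stand 25 mm ahead of it and the grasp point (between the pads) lies 6 mm ahead of it (r.nose_length is the z of the fingertips in the tool frame, in m); z points along the fingers, y is the line along which they close (so a half turn about z gives the same grasp; the last joint's range is limited). The gripper opens to 94 mm and grips with 3 to 60 N. Pads are 16 mm wide; open, the fingers measure 119 mm over their backs; the gripper's body (75 mm by 177 mm) begins 78 mm behind the grasp point.
Start: joints at [1.133, 0.276, 1.505, -0, 1.361, -0.121], TCP at [0.179, 0.546, 0.23] pointing down, gripper open.
Joint ranges: [-2.89, 2.89], [-0.75, 2.08], [0.22, 2.7], [-1.18, 4.32], [0.11, 2.71], [-2.7, 2.7]. Speed limits (rad/s): [2.57, 2.57, 3.14, 3.14, 3.14, 3.14].

INTERFACE

Orientations are given as a unit quaternion [w, x, y, z].
In Python, from plant import r, gripper_to, inverse_kinematics, vision, models, telemetry gives the robot as it stands. Calls block until the motion is done:
- r.move_to(position, orientation): joint-space move of the TCP to a pose.
- r.move_l(position, rot=None, vel=0.15, guard=None): straight line of the TCP; rot=None keeps the orientation; vel is the mean speed in m/s. With guard (N) it stops when the force on the tool has changed by that much, and returns True; else False.
- r.movej(angles): joint-space move.
- gripper_to(opening, f_grip=None): finger opening in m; f_grip is the grip in N (None keeps the last); returns when the fingers have stopped.
- r.hold(seconds).
- inverse_kinematics(position, orientation): joint angles nearest the present ones, or None.
- vision.snapshot(name): name is "scene" or "top"; returns the picture (480x640x3 uint8, red, green, blue); there is no depth.
- vision.get_calibration(name): a dict with "fx", "fy", "cx", "cy" (pixels), "position" and "orientation" of the camera in the world. Camera axes: x right, y down, z forward; pixel columns grow to the right and rows downward; lengths in m; the calibration is good to about 2 mm. A picture is of the moment at which its call begins. get_calibration takes no time and is no camera call.
A pose or a line that the arm cannot do raises r.PlanningError and nothing moves.
- r.sign_off(): hands the job in; it is judged then, once.
Trained networks look in the newest picture that a camera, given by its name, has taken for a name from the list of things; names that differ only in an ending like _2 or _b are one class to them, and where a whole thing is asked for, a point or a joint stands for the part that bears it (a point fixed in the world has none). Each returns a list of dicts, best first, with "score" (0 to 1); they miss things now and then, are a little off and sometimes report something else, mostly with a low value. They report only what shows in the picture. A call takes as long as a camera call. They do not tell look-alikes from the thing itself.
- models.boxes_of(thing, camera): "at" ([x, y, z] in m, in world coordinates, good to about 4 mm: the middle of the surface that is visible of it).
- models.regions_of(thing, camera): "pixels" (480x640 bool, what is visible of it).
- models.mark_of(thing, camera): "at" ([x, y, z] in m, in world coordinates, good to about 4 mm: a listed point, or the origin of a listed thing).
Readings, each from a call of its own:
- telemetry.current_t(): time.
- telemetry.current_joints(): joint angles.
- telemetry.current_dq(): joint speeds.
- telemetry.current_joint_efforts(): joint torques, N m.
- telemetry.current_ee_pos(): TCP position.
- telemetry.current_tool_rot(): TCP orientation.
- telemetry.current_wrist_force(): force on the tool from outside, world axes, zero at the start.
- telemetry.current_torque(): the same for the moment, N m.
- telemetry.current_opening(): finger opening in m.
- telemetry.current_finger_force(): force on a finger pad.
Only numpy, scipy, OpenCV 4.12 (cv2) and the standard library are available. Lean on these libraries where they do the work, as an engineer would, in place of code of your own. Each camera call takes 0.05 s, during which the arm holds its last target. There are 200 camera calls.

## Working session

There is one attempt and no reset: what is moved stays moved. The work goes in short steps, each a Python script; the robot and the scene stay as the last script left them, time stands still between calls to the robot, and variables do not carry over. Pictures are saved under pics/ and viewed, at most 10 in all, crops included, and the job is handed in when it is done.

```bash
mkdir -p pics; ls
python3 - <<'E'
from plant import *
import cv2,numpy as np
for c in("scene","top"):
    im=vision.snapshot(c); cv2.imwrite(f"pics/{c}0.png",im[:,:,::-1])
    k=vision.get_calibration(c); print(c,{a:np.round(v,3) for a,v in k.items()})
    for n in("rack_a","tall_1","flat_1","stand","bottle","cup","jar","brush"):
        for f in(models.mark_of,):
            print(n,[(round(d["score"],2),np.round(d["at"],3).tolist()) for d in f(n,c)])
E
```

```text
pics
scene {'fx': np.float64(439.976), 'fy': np.float64(439.976), 'cx': np.float64(325.67), 'cy': np.float64(238.568), 'position': array([ 1.092, -0.125,  0.971]), 'orientation': array([-0.208,  0.748,  0.607, -0.167])}
rack_a [(0.83, [0.515, 0.208, -0.003]), (0.81, [0.512, -0.22, 0.002]), (0.7, [0.599, 0.251, 0.088])]
tall_1 [(0.82, [0.515, 0.212, 0.089]), (0.76, [0.424, -0.21, 0.093]), (0.63, [0.601, 0.248, 0.085]), (0.32, [0.619, -0.01, 0.004])]
flat_1 [(0.97, [0.433, 0.176, 0.094]), (0.78, [0.607, -0.22, 0.097]), (0.76, [0.575, -0.336, 0.001]), (0.71, [0.518, -0.22, 0.094]), (0.69, [0.544, -0.126, -0.003])]
stand [(0.83, [0.459, 0.008, -0.001])]
bottle [(0.85, [0.62, -0.013, 0.004])]
cup [(0.83, [0.455, -0.384, 0.002])]
jar [(0.63, [0.49, 0.394, -0.001])]
brush [(0.9, [0.769, -0.008, 0.002])]
top {'fx': np.float64(615.42), 'fy': np.float64(615.42), 'cx': np.float64(316.475), 'cy': np.float64(236.783), 'position': array([ 2.800e-01, -1.000e-03,  1.486e+00]), 'orientation': array([ 0.08 , -0.701,  0.704, -0.082])}
rack_a [(0.86, [0.514, -0.216, 0.003]), (0.84, [0.516, 0.212, 0.0])]
tall_1 [(0.86, [0.428, -0.21, 0.09]), (0.83, [0.517, 0.208, 0.089]), (0.63, [0.598, 0.247, 0.092])]
flat_1 [(0.98, [0.439, 0.181, 0.09]), (0.94, [0.544, -0.127, 0.001]), (0.84, [0.516, -0.222, 0.093]), (0.71, [0.389, 0.275, -0.002]), (0.62, [0.578, -0.338, -0.0]), (0.6, [0.608, -0.224, 0.089])]
stand [(0.79, [0.459, 0.012, 0.003])]
bottle [(0.65, [0.62, -0.015, 0.001])]
cup [(0.63, [0.451, -0.389, -0.002])]
jar [(0.66, [0.489, 0.393, 0.0])]
brush [(0.93, [0.768, -0.003, 0.001])]
```

View pics/scene0.png

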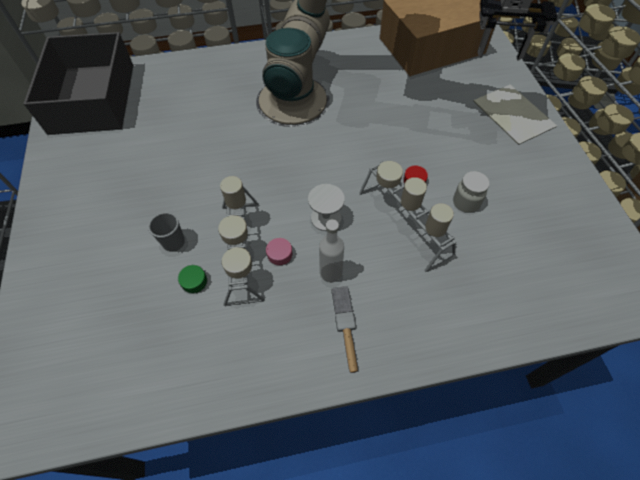

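View pics/top0.png

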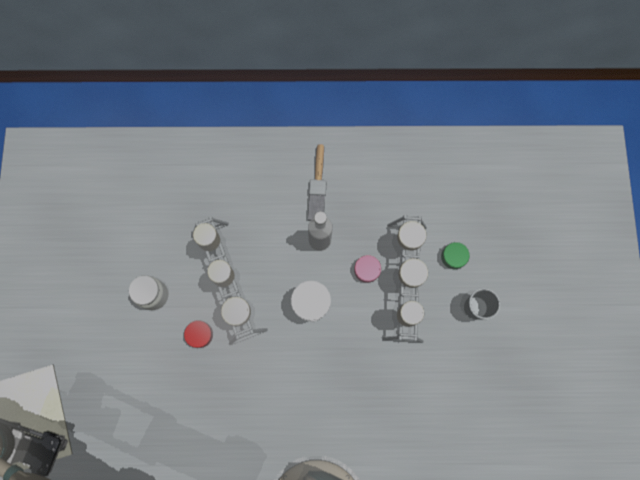

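Scene: the left rack (top ~(220,272)) holds tall cheeses at (205,235) and (220,272), with a flat one at (236,311). The right rack (~(412,275)) holds flat cheeses at (412,235) and (414,273), with a tall one at (411,314). The red (197,334), pink (367,269) and green (456,255) discs lie on the bench and are look-alikes. The off-white ones on the rails fit the description, so I swap (236,311) and (411,314). Next I check the poses with an enlarged overlay.

```bash
cat > h.py <<'E'
from plant import *
import cv2,numpy as np
from scipy.spatial.transform import Rotation as R
def proj(P,c):
    k=vision.get_calibration(c);q=k["orientation"]
    p=R.from_quat([q[1],q[2],q[3],q[0]]).inv().apply(np.atleast_2d(P)-k["position"])
    return np.c_[k["fx"]*p[:,0]/p[:,2]+k["cx"],k["fy"]*p[:,1]/p[:,2]+k["cy"]]
def rackpt(rk,x,y=0,z=0.09):
    c,s=np.cos(rk[2]),np.sin(rk[2]); return np.array([rk[0]+c*x-s*y,rk[1]+s*x+c*y,z])
def overlay(im,c,racks,ch,s=4):
    o=cv2.resize(im[:,:,::-1],None,fx=s,fy=s,interpolation=cv2.INTER_CUBIC)
    L=lambda P,col:cv2.polylines(o,[np.int32((proj(P,c)+.5)*s)],False,col,1)
    for rk in racks:
        for y in(-.017,.017): L([rackpt(rk,-.145,y),rackpt(rk,.145,y)],(255,0,255))
        for x in(-.135,-.045,.045,.135): L([rackpt(rk,x,-.021,.098),rackpt(rk,x,.021,.098)],(255,255,0))
        for x in(-.14,.14): L([rackpt(rk,x,-.049,0.004),rackpt(rk,x,.049,0.004)],(0,255,255))
    t=np.linspace(0,6.3,40)
    for (x,y,d,h) in ch:
        for z in(.09,.09+h): L(np.c_[x+d/2*np.cos(t),y+d/2*np.sin(t),z+0*t],(0,0,255))
    return o
def marks(n,N=4):
    P=[]
    for _ in range(N):
        for c in("top","scene"):
            vision.snapshot(c); P+=[d["at"] for d in models.mark_of(n,c) if d["score"]>.5]
    return np.array(P)
def near(P,p,tol=.03):
    m=P[np.linalg.norm(P-p,axis=1)<tol]; return m.mean(0),m.std(0),len(m)
E
python3 - <<'E'
from h import *
import json
T=marks("tall_1");F=marks("flat_1");K=marks("rack_a");S=marks("stand",2)
def g(P,p):
    m,s,n=near(P,np.array(p)); print(p,m.round(4),s.round(4),n); return m
tA=[g(T,(.515,.21,.09)),g(T,(.6,.248,.09))];fA=g(F,(.436,.179,.09))
tB=g(T,(.426,-.21,.09));fB=[g(F,(.517,-.221,.09)),g(F,(.608,-.222,.09))]
kA=g(K,(.515,.21,0));kB=g(K,(.513,-.218,0));st=g(S,(.459,.01,0))
racks=[]
for k,l in((kA,[fA]+tA),(kB,[tB]+fB)):
    l=np.array(l);d=l[2]-l[0];m=(l.mean(0)+k)/2
    racks.append([m[0],m[1],np.arctan2(d[1],d[0])])
print(np.round(racks,4))
ch=[(*p[:2],.052,.068) for p in tA+[tB]]+[(*p[:2],.064,.034) for p in fB+[fA]]
json.dump(dict(racks=racks,ch=ch,stand=st[:2].tolist()),open("est.json","w"))
o=overlay(vision.snapshot("top"),"top",racks,ch)
cv2.imwrite("pics/crop1.png",np.hstack([o[820:1400,720:1080],o[820:1400,1540:1820]]))
E
```

```text
(0.515, 0.21, 0.09) [0.5184 0.2103 0.0895] [0.0012 0.0027 0.0013] 8
(0.6, 0.248, 0.09) [0.5984 0.2482 0.0907] [0.001  0.0021 0.0014] 8
(0.436, 0.179, 0.09) [0.4354 0.1774 0.0909] [0.0019 0.0022 0.0029] 6
(0.426, -0.21, 0.09) [ 0.4259 -0.2104  0.0934] [0.002  0.0017 0.0015] 8
(0.517, -0.221, 0.09) [ 0.5169 -0.2224  0.0928] [0.0013 0.0019 0.0012] 8
(0.608, -0.222, 0.09) [ 0.6068 -0.2219  0.0918] [0.0023 0.0028 0.0013] 8
(0.515, 0.21, 0) [ 5.155e-01  2.100e-01 -4.000e-04] [0.0007 0.0018 0.002 ] 7
(0.513, -0.218, 0) [ 0.5155 -0.2189  0.0011] [0.0022 0.0018 0.0012] 8
(0.459, 0.01, 0) [0.4603 0.0094 0.0005] [0.0017 0.0008 0.0006] 4
[[ 0.5165  0.211   0.4095]
 [ 0.516  -0.2186 -0.0636]]
```

View pics/crop1.png

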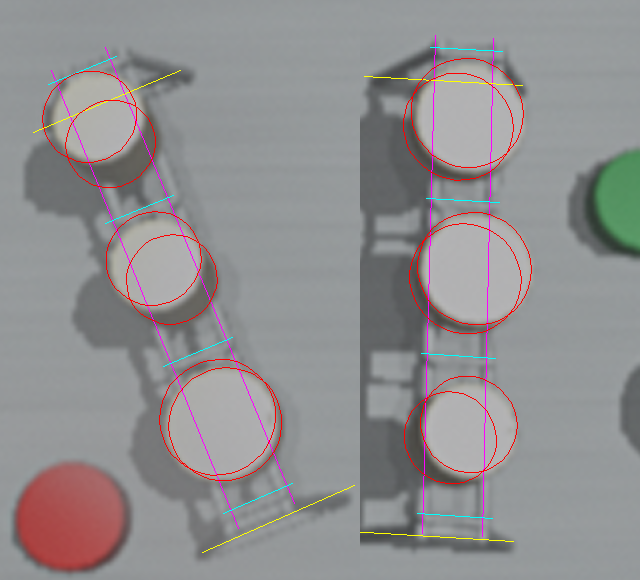

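The overlay fits to about 2–3 mm on the rails, feet and cheese rims. The two cheeses I named are confirmed: plain off-white ones on the rails, at the robot end of each rack. First move: flat cheese to the stand.

```bash
cat >> h.py <<'E'
import json
E_=json.load(open("est.json")); RA,RB=E_["racks"]; ST=E_["stand"]; TB=E_["ch"][2][:2]; FA=E_["ch"][5][:2]
def down(th):
    best=None
    for a in(th,th+np.pi):
        q=(R.from_euler("z",a)*R.from_euler("x",np.pi)).as_quat()[[3,0,1,2]]
        yield a,q
def quat(xy,th,z=.27):
    c=[(abs(j[5]),q) for a,q in down(th) if (j:=inverse_kinematics([*xy,z],q)) is not None]
    return min(c,key=lambda t:t[0])[1]
HI=.27
def pick(xy,th,z,gap=.09,f=15):
    q=quat(xy,th); gripper_to(gap); r.move_to([*xy,HI],q)
    hit=r.move_l([*xy,z],vel=.12,guard=8); gripper_to(.03,f)
    print("pick hit",hit,"open",round(telemetry.current_opening(),4),"F",telemetry.current_finger_force())
    r.move_l([*xy,HI],vel=.12); print("lifted",round(telemetry.current_opening(),4),"t",telemetry.current_t())
def place(xy,th,z,gap=.09):
    r.move_l([*xy,HI],rot=quat(xy,th),vel=.2); r.hold(.2)
    r.move_l([*xy,z+.015],vel=.12)
    hit=r.move_l([*xy,z-.003],vel=.03,guard=2)
    p=telemetry.current_ee_pos(); print("place hit",hit,np.round(p,4),np.round(telemetry.current_wrist_force(),1))
    gripper_to(gap); r.hold(.2); r.move_l([*xy,HI],vel=.15); print("t",telemetry.current_t())
E
python3 - <<'E'
from h import *
print("t",telemetry.current_t())
pick(FA,RA[2],.121)
place(ST,RA[2]/2,.121)
cv2.imwrite("pics/s1.png",vision.snapshot("scene")[120:320,140:500,::-1].repeat(2,0).repeat(2,1))
E
```

```text
t 3.75
pick hit False open 0.0642 F 15.000117091694847
lifted 0.064 t 9.0167
place hit True [0.4602 0.0094 0.1207] [0.2 0.9 1.3]
t 13.9417
```

View pics/s1.png

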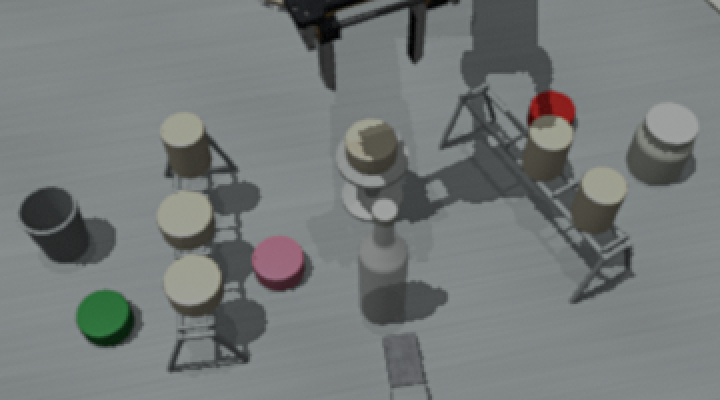

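The flat cheese stands centred on the pedestal (crop (372,148)), and the first place of rack A is free (crop (490,115)). Next, the tall cheese.

Run:
```python
from h import *
pick(TB,RB[2],.130)
place(rackpt(RA,-.09)[:2],RA[2],.130)
pick(ST,RB[2],.121)
place(rackpt(RB,-.09)[:2],RB[2],.121)
r.move_l([.30,-.10,.30],vel=.2)
T=marks("tall_1",2);F=marks("flat_1",2)
for n,P,rk in(("T",T,RA),("F",F,RB)):
    for x in(-.09,0,.09):
        p=rackpt(rk,x); m=near(P,p); print(n,x,p.round(3),m[0].round(3),m[2])
s=vision.snapshot("scene")[120:320,140:500,::-1].repeat(2,0).repeat(2,1)
cv2.imwrite("pics/s2.png",s)
o=overlay(vision.snapshot("top"),"top",[RA,RB],[])
cv2.imwrite("pics/t2.png",np.hstack([o[820:1400,720:1080],o[820:1400,1540:1820]]))
```

```text
pick hit False open 0.0515 F 15.00013870652765
lifted 0.0511 t 18.4167
place hit True [0.4338 0.1751 0.1298] [0.8 0.6 2.1]
t 24.4333
pick hit False open 0.0634 F 15.000161497241606
lifted 0.0636 t 28.6667
place hit True [ 0.4261 -0.2128  0.1209] [ 0.  -0.2  2.8]
t 33.8667
T -0.09 [0.434 0.175 0.09 ] [0.432 0.171 0.095] 3
T 0 [0.516 0.211 0.09 ] [0.517 0.211 0.091] 4
T 0.09 [0.599 0.247 0.09 ] [0.599 0.248 0.091] 4
F -0.09 [ 0.426 -0.213  0.09 ] [ 0.424 -0.213  0.089] 4
F 0 [ 0.516 -0.219  0.09 ] [ 0.517 -0.223  0.092] 4
F 0.09 [ 0.606 -0.224  0.09 ] [ 0.607 -0.221  0.091] 4
```

View pics/s2.png

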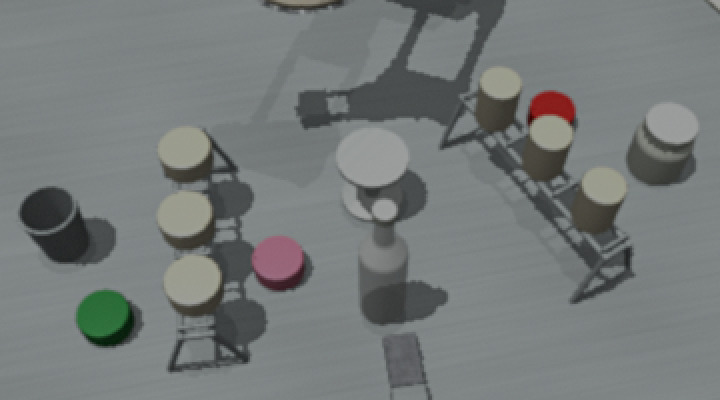

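View pics/t2.png

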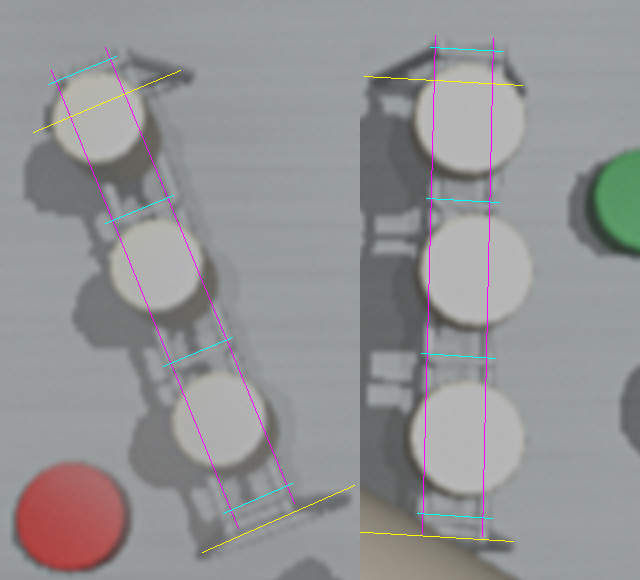

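Three tall cheeses stand in line on rack A (crop (498,100), (547,148), (600,200)) and three flat ones on rack B ((185,153), (186,220), (193,285)). All are upright, the contact heights match the rails, the bystanders haven't moved, and the arm is clear.

```bash
python3 -c "
from plant import r
r.hold(.3); print(r.sign_off())"
```

```text
the job is handed in; nothing more can be done
None
```

The tall and the flat cheese that were on the wrong racks have been exchanged via the pedestal, and the job is handed in. The last pictures showed all six upright on their own racks, but the sign-off returned no verdict.

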